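# Let the turntable's air platform down through its bleed valve

### The job

The turntable stands on an air-sprung platform that has to come down before the rig is serviced: on its bleed valve, back the little knurled lock nut off right up to the end of its thread (counter-clockwise from above), then press the freed valve pin straight down, firmly enough to open it but without forcing it, and keep it open until the platform has sunk all the way onto its rest stops. Then let the pin spring back and stand clear with the nut left backed off. Let the air do the lowering: do not lean on the platform, and leave everything else lying as it is.

Things in the scene. Friction and masses are not known exactly. Their poses are not given: they have to be found in the camera images.
- bleed_valve: Bleed valve on the isolator's front lip: steel block 36 x 36 x 33 mm, origin at the centre of its underside (12 mm over the bench), z up the valve's axis. On the axis a brass stem: hexagon 18 mm wide from 36 to 44 mm above the origin, 8 mm tube to 66 mm, then nut and pin. The stem is screwed in more or less deep: all heights on stem, nut and pin are uncertain by 5 mm either way, together.
- fill_valve: The fill valve at the other place on the lip, 150 mm from the bleed valve: the same steel block (origin at the centre of its underside), but its stem is hidden under a smooth black rubber dust cap 17 mm wide, top 75 mm above the origin. No nut, no pin, not used.
- isolator: Fixed base plate 400 x 340 x 12 mm, origin on the bench under the platform's middle. Front lip to its -x, near the robot: the valves stand at x -195, y +75 or -75 mm, either way round, a dial gauge 42 mm wide (top 43 mm up) between them. Above floats the platform, a plate 320 x 340 mm (front edge x -150 mm) with a black disc 250 mm wide, top 80 mm over the bench when raised.
- nut (a joint): Angle (rad) of the knurled brass lock nut, 11 mm wide, 9 mm tall, on the valve's axis. 0: screwed down, its underside 66 mm above the valve's origin (5 mm uncertain), blocking the pin. Grows as it is unscrewed, counter-clockwise from above; climbs 4 mm a full turn, stops at 4.8 at the end of its thread and stays captive on the pin. Starts at 0 to 0.4; friction 0.04 N m.
- pin (a joint): How far (m) the steel pin is pressed down. It comes up through the nut: 4.2 mm thick, 5.8 mm head, top 85 mm above the valve's origin (5 mm uncertain). 0: up, where a spring returns it; 0.003: hard on its stop; never more than the nut has climbed. The first 1.2 mm take 2 to 2.5 N, the valve opens at about 7.5 N, 9 N takes it to the bottom; more than 20 N bends it.
- platform (a joint): How far (m) the platform has sunk: 0 on full air, 0.010 on its rest stops. It sinks slowly by itself, in about 2 to 4 s of open valve, and stays where it is when the valve closes. The gauge's needle turns 2.8 rad counter-clockwise on the way down.
- mouse_a: black computer mouse, 122 x 64 x 39 mm, lying on the platform's disc; origin at its underside, not used
- mouse_b: the same kind of mouse, on the bench; origin at its underside, not used
- cap: spare black rubber dust cap, 17 mm wide, 20 mm tall, standing on the isolator's front lip; origin at its underside, not used
- driver: screwdriver lying on the bench, 190 mm; origin at its underside, not used
- spanner: steel spanner lying on the bench, 150 mm; origin at its underside, not used
- tray: grey plastic parts tray, 110 x 160 x 28 mm, on the bench; origin at its underside, not used
- foot: turned aluminium pressing foot, 52 mm wide, 40 mm tall, on the bench; origin at its underside, not used
- jar: clear screw-top jar, 52 mm wide, 62 mm tall, on the bench; origin at its underside, not used

How it is judged:
On the way, in this order (a step that is already met when the one before it is completed fails the run):
1. the lock nut is backed off to the end of its thread, the platform still up (value of joint nut above 4.2 rad and value of joint platform below 0.002 m), for 0.2 s.
2. the freed pin is pressed and the platform sinks (value of joint pin above 0.0011 m and value of joint platform above 0.0025 m), for 0.2 s.
At the end, for the whole second after the job is handed in: the platform has sunk at least 8.5 of its 10 mm, onto its rest stops; the pin has sprung back to within 0.6 mm of the top; the nut is still backed off (beyond 4.0 of 4.8 rad) (value of joint platform above 0.0085 m and value of joint pin below 0.0006 m and value of joint nut above 4 rad); the robot touches nothing.
It fails at once if the valve pin is pressed with more than 20 N (contact force between any of the fingers, the arm and pin_c0 above 20 N or contact force between any of the fingers, the arm and pin_c1 above 20 N).
It fails at once if the robot leans on the platform with more than 6 N (contact force between any of the fingers, the arm and platform above 6 N).
It fails at once if a bystander is shifted by more than 30 mm (distance of any of mouse_a, mouse_b, cap, driver, spanner, tray, foot, jar from where it was at the start of the episode above 0.03 m).
It also fails if it takes over 72 s, if anything falls off the work surface, if the arm or the gripper's body presses on something with over 40 N, if the wrist force passes 120 N, or if a joint passes its speed limit or range.

### The arm

A 7-joint arm with a two-finger parallel gripper is mounted at the origin on the work surface. World frame = base frame: x ahead of the robot, y to its left, z up, the work surface at z = 0. Lengths are in m, angles in rad, forces in N, time in s.
With the tool pointing down it reaches from about 0.425 to 0.925 m from the base axis. Payload 6.8 kg.
Tool frame: the origin (TCP) lies at the very end of the fingers, on their centre line; the grasp point (between the pads) lies 19 mm behind it; y points along the fingers, z is the direction in which the jaws open and shut, and the axes are right-handed (so a half turn about y gives the same grasp; the last joint's range is limited). The gripper opens to 85 mm and grips with 20 to 120 N. Pads are 22 mm wide; open, the fingers measure 114 mm over their backs; the gripper's body (76 mm by 85 mm) begins 54 mm behind the grasp point. The pads swing forward as they close: fully open they stand 13 mm farther back than shut.
Start: joints at [1.188, 0.477, 0.022, 1.555, -0.011, 1.109, -0.083], TCP at [0.183, -0.65, 0.231] pointing down, gripper open.
Joint ranges: [-2.96, 2.96], [-0.34, 2.1], [-1.41, 1.46], [0.24, 2.44], [-1.37, 4.51], [0.17, 1.92], [-2.96, 2.96]. Speed limits (rad/s): [2.39, 2.39, 3.14, 3.14, 3.14, 3.14, 3.14].

### API

Orientations are given as a unit quaternion [w, x, y, z].
In Python, from station import manip gives the robot as it stands. Calls block until the motion is done:
- manip.goto(position, orientation): joint-space move of the TCP to a pose.
- manip.move_l(position, rot=None, v=0.15, threshold=None): straight line of the TCP; rot=None keeps the orientation; v is the mean speed in m/s. With threshold (N) it stops when the force on the tool has changed by that much, and returns True; else False.
- manip.set_joints(angles): joint-space move.
- manip.move_gripper(opening, squeeze=None): finger opening in m; squeeze is the grip in N (None keeps the last); returns when the fingers have stopped.
- manip.hold(seconds).
- manip.solve_ik(position, orientation): joint angles nearest the present ones, or None.
- manip.read_state(): the state.
- manip.get_image(name): name is "scene" or "top" or "wrist"; returns (picture, depth): 480x640x3 uint8, red, green, blue; 480x640 float32, m along the optical axis (not along the pixel's ray), 0 where there is no reading.
- manip.camera_params(name): a dict with "intrinsics" (3x3 intrinsics, pixels), "T" (4x4, takes a point from camera to world coordinates). Camera axes: x right, y down, z forward; pixel columns grow to the right and rows downward; lengths in m; the calibration is good to about 2 mm. The wrist camera is an equidistant fisheye: a pixel r from the principal point sees the ray r / f radians off the axis. A picture is of the moment at which its call begins: read the wrist's pose just before it. camera_params takes no time and is no camera call; for the wrist camera it gives the pose at the moment of the call.
A pose or a line that the arm cannot do raises manip.Unreachable and nothing moves.
- manip.finish_job(): hands the job in, once; it reports no verdict.
Trained networks look in the newest picture that a camera, given by its name, has taken for a name from the list of things; names that differ only in an ending like _2 or _b are one class to them, and where a whole thing is asked for, a point or a joint stands for the part that bears it (a point fixed in the world has none). Each returns a list of dicts, best first, with "score" (0 to 1); they miss things now and then, are a little off and sometimes report something else, mostly with a low value. They report only what shows in the picture. A call takes as long as a camera call.
- manip.search_frame(camera, query): "extent" ([left, top, right, bottom] in pixels, round what is visible of it).
- manip.outline_of(camera, query): "pixels" (480x640 bool, what is visible of it) and "extent" ([left, top, right, bottom] in pixels, round what is visible of it).
The state is a dict: "time": time; "joints": joint angles; "joint_velocities": joint speeds; "joint_torque": joint torques, N m; "position": TCP position; "eef_rot": TCP orientation; "wrist_force": force on the tool from outside, world axes, zero at the start; "ft_torque": the same for the moment, N m; "grip_width": finger opening in m.
Only numpy, scipy, OpenCV 4.12 (cv2) and the standard library are available. Lean on these libraries where they do the work, as an engineer would, in place of code of your own. Each camera call takes 0.05 s, during which the arm holds its last target. There are 200 camera calls.

## Working session

There is one attempt and no reset: what is moved stays moved. The work goes in short steps, each a Python script; the robot and the scene stay as the last script left them, time stands still between calls to the robot, and variables do not carry over. Pictures are saved under pics/ and viewed, about 8 in all and at most 12, crops included, and the job is handed in when it is done.

```bash
ls; mkdir -p pics
cat > h.py <<'E'
import numpy as np, cv2
from station import manip
def snap(cam,name=None):
    P=manip.camera_params(cam); im,d=manip.get_image(cam)
    if name: cv2.imwrite(f'pics/{name}.png',im[:,:,::-1])
    return im,d,P
def world(P,u,v,z):
    K=P["intrinsics"];T=np.array(P["T"])
    return (T@np.array([(u-K[0][2])/K[0][0]*z,(v-K[1][2])/K[1][1]*z,z,1]))[:3]
E
python3 - <<'E'
from h import *
s=manip.read_state();print(s)
ims=[]
for c in("scene","top"):
    im,d,P=snap(c,c+"0");np.savez(c+"0.npz",im=im,d=d,K=P["intrinsics"],T=P["T"])
    print(c,np.round(P["T"],3).tolist(),np.round(P["intrinsics"],1).tolist())
    for q in("bleed_valve","fill_valve","isolator","cap","nut"):
        for r in manip.search_frame(c,q)[:3]:
            e=r["extent"];u,v=(e[0]+e[2])/2,(e[1]+e[3])/2
            z=d[int(v),int(u)];print(c,q,round(r["score"],2),np.round(e),np.round(world(P,u,v,z),3))
E
```

```text
pics
{'time': 0.0, 'joints': array([ 1.1878856 ,  0.47779831,  0.02234095,  1.55646668, -0.01150932,
        1.10928343, -0.0831105 ]), 'joint_velocities': array([-7.12396260e-04,  8.33128028e-04, -1.77512474e-03, -5.67918418e-04,
       -7.66507856e-05,  6.09387257e-04, -7.22681562e-04]), 'joint_torque': array([ 1.70180585e-03, -5.96439922e+01,  1.60854198e+00, -2.81195515e+01,
        1.23868123e-02,  9.42999817e-03, -2.50845233e-05]), 'position': array([ 0.18299666, -0.64910188,  0.2303205 ]), 'eef_rot': array([ 0.09672356, -0.09698999,  0.70107383, -0.69980924]), 'wrist_force': array([ 0.28675403, -0.68586715, -0.19621125]), 'ft_torque': array([ 0.0291787 , -0.02759514,  0.00729808]), 'grip_width': 0.08566712347634237}
scene [[0.684, 0.412, -0.602, 1.183], [0.729, -0.406, 0.551, -0.596], [-0.018, -0.816, -0.578, 0.701], [0.0, 0.0, 0.0, 1.0]] [[480.3, 0.0, 320.6], [0.0, 480.3, 238.3], [0.0, 0.0, 1.0]]
scene bleed_valve 0.56 [292. 268. 316. 285.] [ 0.574 -0.09   0.041]
scene fill_valve 0.88 [328. 222. 348. 252.] [0.524 0.062 0.044]
scene fill_valve 0.72 [341. 180. 362. 201.] [0.357 0.283 0.014]
scene isolator 0.8 [265. 217. 505. 379.] [ 0.764 -0.051  0.078]
scene cap 0.38 [280. 285. 293. 302.] [ 0.58  -0.143  0.03 ]
scene cap 0.26 [130. 357. 243. 457.] [ 0.657 -0.431  0.003]
top [[-0.028, -0.986, 0.166, 0.294], [-1.0, 0.028, -0.004, -0.003], [-0.001, -0.166, -0.986, 1.36], [0.0, 0.0, 0.0, 1.0]] [[570.0, 0.0, 314.7], [0.0, 570.0, 240.3], [0.0, 0.0, 1.0]]
top bleed_valve 0.71 [332. 215. 353. 234.] [ 0.55  -0.074  0.055]
top bleed_valve 0.71 [368. 214. 371. 220.] [ 0.569 -0.14   0.031]
top fill_valve 0.82 [274. 234. 291. 251.] [0.509 0.066 0.063]
top fill_valve 0.47 [447. 152. 524. 206.] [ 0.662 -0.432  0.006]
top isolator 0.66 [203.  73. 381. 266.] [0.678 0.039 0.08 ]
top cap 0.6 [367. 216. 370. 222.] [ 0.566 -0.137  0.033]
top nut 0.43 [422. 284. 450. 362.] [ 0.316 -0.284  0.028]
```

Run:
```python
import cv2
a=cv2.imread('pics/scene0.png');b=cv2.imread('pics/top0.png')
c=cv2.resize(a[160:340,230:430],(800,720))[:600]
cv2.imwrite('pics/all.png',cv2.resize(cv2.vconcat([cv2.hconcat([a,b]),cv2.hconcat([cv2.resize(a[170:320,250:450],(640,480),interpolation=3),cv2.resize(b[190:280,260:380],(640,480),interpolation=3)])]),(800,600),interpolation=cv2.INTER_AREA))
```

```text
(no output)
```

View pics/all.png

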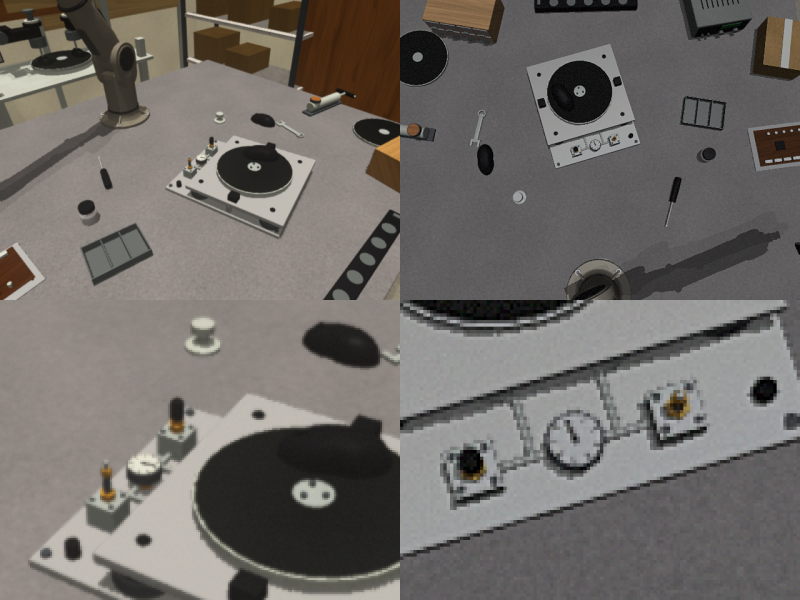

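Bleed valve: the brass pin/nut, right-hand in the top view, at about px (342,224), world (0.55,-0.074). The fill valve has the black cap, at (0.51,0.066). The spare cap stands at the lip's outer end. I'll move over the bleed valve, check the joint-7 range and take wrist pictures.

```bash
cat >> h.py <<'E'
from scipy.spatial.transform import Rotation as R
def q(a):
    M=np.array([[np.sin(a),0,np.cos(a)],[-np.cos(a),0,np.sin(a)],[0,-1,0]])
    x=R.from_matrix(M).as_quat(); return np.array([x[3],x[0],x[1],x[2]])
def fish(P,u,v):
    K=P["intrinsics"];x=u-K[0][2];y=v-K[1][2];r=np.hypot(x,y);t=r/K[0][0]
    s=np.sin(t)/max(r,1e-9); return np.array(P["T"])[:3,:3]@np.array([x*s,y*s,np.cos(t)])
def proj(P,X):
    K=P["intrinsics"];T=np.array(P["T"]);c=T[:3,:3].T@(np.asarray(X)-T[:3,3])
    r=np.hypot(c[0],c[1]);t=np.arctan2(r,c[2])*K[0][0]/max(r,1e-9);return np.array([K[0][2]+c[0]*t,K[1][2]+c[1]*t])
E
python3 - <<'E'
from h import *
p=[0.55,-0.074,0.20]
for a in np.arange(-3.0,3.1,0.5):
    j=manip.solve_ik(p,q(a)); print(round(a,2),None if j is None else np.round(j,2))
s=manip.read_state();M=R.from_quat(np.roll(s["eef_rot"],-1)).as_matrix();print("a now",np.arctan2(M[1,2],M[0,2]))
a0=np.arctan2(M[1,2],M[0,2])
manip.goto(p,q(-1.3 if manip.solve_ik(p,q(-1.3)) is not None else a0))
s=manip.read_state();print(s["time"],s["joints"],s["position"])
im,d,P=snap("wrist","w0");np.savez("w0.npz",d=d,K=P["intrinsics"],T=P["T"])
print(np.round(P["T"],3),P["intrinsics"]);print(proj(P,[.55,-.074,.09]))
for n in("nut","pin","bleed_valve"):
    for r in manip.search_frame("wrist",n)[:2]: print(n,r)
E
```

```text
-3.0 [-0.86  0.65  1.28  1.93 -0.71  1.11 -2.28]
-2.5 [ 0.17  0.32 -0.19  1.87  0.07  0.96 -2.55]
-2.0 [ 0.26  0.33 -0.29  1.86  0.11  0.96 -2.08]
-1.5 [ 0.32  0.34 -0.37  1.86  0.15  0.97 -1.61]
-1.0 [ 0.38  0.35 -0.45  1.85  0.18  0.98 -1.14]
-0.5 [ 0.44  0.36 -0.52  1.85  0.21  0.98 -0.67]
0.0 [ 0.49  0.37 -0.58  1.85  0.24  0.99 -0.19]
0.5 [ 0.53  0.39 -0.64  1.84  0.27  1.    0.28]
1.0 [ 0.58  0.4  -0.7   1.84  0.3   1.01  0.75]
1.5 [ 0.63  0.42 -0.77  1.84  0.34  1.02  1.22]
2.0 [ 0.89  0.59 -1.18  1.82  0.6   1.15  1.5 ]
2.5 [ 0.89  0.59 -1.18  1.82  0.6   1.15  2.  ]
3.0 [-0.86  0.65  1.28  1.93 -0.71  1.11 -2.57]
a now -1.2960412156709047
3.025 [ 0.3472491   0.34386372 -0.39938613  1.85620142  0.15977999  0.9727989
 -1.42330745] [ 0.54997523 -0.07521296  0.19994972]
[[ 0.266 -0.928 -0.26   0.616]
 [-0.964 -0.256 -0.073 -0.056]
 [ 0.001  0.27  -0.963  0.342]
 [ 0.     0.     0.     1.   ]] [[371.64829954   0.         314.98780384]
 [  0.         371.64829954 236.80241175]
 [  0.           0.           1.        ]]
[313.53199444 233.77269752]
nut {'extent': [562.5, 134.4, 638.1, 278.6], 'score': 0.69}
nut {'extent': [307.6, 215.1, 328.8, 228.1], 'score': 0.55}
pin {'extent': [311.5, 209.9, 327.7, 230.0], 'score': 0.67}
bleed_valve {'extent': [293.1, 182.4, 340.7, 233.2], 'score': 0.74}
```

View pics/w0.png

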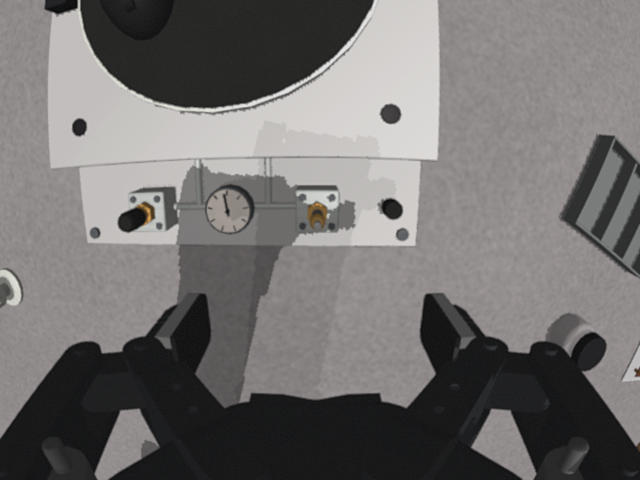

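Wrist view: bleed valve at px (317,205) with pin/nut tip at (318,222), fill valve capped at (135,215), spare cap at (392,208). I'll get closer views from opposed sides and triangulate using the depth.

Run:
```python
from h import *
W=[]
for i,(a,dx) in enumerate([(-1.3,0),(0.6,0),(-2.5,0)]):
    if i: manip.goto([0.555,-0.074,0.17],q(a))
    s=manip.read_state();im,d,P=snap("wrist","v%d"%i)
    u0,v0=proj(P,[.552,-.074,.09]).astype(int);K=P["intrinsics"];T=np.array(P["T"])
    pts=[];col=[]
    for v in range(v0-45,v0+45):
        for u in range(u0-45,u0+45):
            if d[v,u]>0:
                r=fish(P,u,v);X=T[:3,3]+r*d[v,u]/(r@T[:3,2]);pts.append(X);col.append(im[v,u])
    pts=np.array(pts);col=np.array(col).astype(int)
    m=(pts[:,2]>.06)&(np.hypot(pts[:,0]-.552,pts[:,1]+.074)<.025)
    print(i,s["position"],"n",m.sum(),"zmax",np.sort(pts[m,2])[-5:])
    for lo,hi in((.06,.075),(.075,.08),(.08,.085),(.085,.09),(.09,.095),(.095,.105)):
        k=m&(pts[:,2]>lo)&(pts[:,2]<hi)
        if k.any(): print(lo,k.sum(),np.round(pts[k].mean(0),4),np.round(pts[k].min(0),4),np.round(pts[k].max(0),4))
    for n in("pin","nut"):
        for r in manip.search_frame("wrist",n)[:2]: print(n,np.round(r["extent"]),r["score"])
    c=cv2.resize(im[v0-40:v0+40,u0-40:u0+40],(400,400),interpolation=cv2.INTER_CUBIC);W.append(c);print("crop origin",u0-40,v0-40)
    np.savez("v%d.npz"%i,im=im,d=d,K=K,T=T)
print(manip.read_state()["time"],manip.read_state()["joints"])
cv2.imwrite("pics/crops.png",cv2.resize(cv2.hconcat(W),(798,266))[:,:,::-1])
```

```text
0 [ 0.54997536 -0.07463155  0.19995797] n 248 zmax [0.09431264 0.09433646 0.09442007 0.09455063 0.09467226]
0.06 31 [ 0.5607 -0.0737  0.0643] [ 0.5587 -0.0773  0.06  ] [ 0.562  -0.0705  0.0749]
0.075 23 [ 0.5607 -0.0737  0.0783] [ 0.5568 -0.0807  0.0754] [ 0.5627 -0.0694  0.0799]
0.08 134 [ 0.5583 -0.0744  0.0831] [ 0.5509 -0.0806  0.0801] [ 0.5626 -0.069   0.0849]
0.085 9 [ 0.5588 -0.0741  0.0863] [ 0.5578 -0.076   0.085 ] [ 0.5606 -0.0718  0.0882]
0.09 51 [ 0.557  -0.0743  0.0934] [ 0.554  -0.0768  0.092 ] [ 0.5596 -0.0717  0.0947]
pin [313. 214. 328. 230.] 0.74
nut [311. 213. 329. 227.] 0.43
crop origin 275 191
1 [ 0.55504153 -0.07403558  0.17004153] n 321 zmax [0.09445666 0.09462389 0.09464049 0.0949975  0.09511511]
0.06 46 [ 0.5549 -0.0719  0.065 ] [ 0.5524 -0.0761  0.0601] [ 0.5599 -0.0701  0.071 ]
0.075 23 [ 0.5536 -0.0721  0.0775] [ 0.5511 -0.078   0.0754] [ 0.5594 -0.0688  0.0799]
0.08 169 [ 0.5561 -0.073   0.083 ] [ 0.5514 -0.0803  0.0801] [ 0.5624 -0.0687  0.0849]
0.085 12 [ 0.5558 -0.073   0.087 ] [ 0.5546 -0.074   0.085 ] [ 0.5578 -0.072   0.0898]
0.09 70 [ 0.5567 -0.074
[... 277 characters left out ...]
-0.07394686  0.16994636] n 317 zmax [0.09438735 0.09453554 0.09463027 0.0947353  0.09491202]
0.06 45 [ 0.5591 -0.0774  0.0655] [ 0.5542 -0.0794  0.0609] [ 0.5622 -0.0728  0.0748]
0.075 32 [ 0.5595 -0.0781  0.0778] [ 0.5519 -0.0806  0.0753] [ 0.5627 -0.0727  0.08  ]
0.08 158 [ 0.5581 -0.0759  0.083 ] [ 0.5518 -0.0802  0.0801] [ 0.5627 -0.0694  0.0849]
0.085 16 [ 0.5579 -0.0761  0.0865] [ 0.5558 -0.0772  0.0851] [ 0.5592 -0.0743  0.0893]
0.09 66 [ 0.557  -0.0749  0.0934] [ 0.5544 -0.0775  0.0917] [ 0.5597 -0.0717  0.0949]
pin [307. 230. 323. 249.] 0.57
nut [305. 230. 325. 248.] 0.63
crop origin 279 208
7.5667 [ 0.10564603  0.36063192 -0.10477794  1.88912983  0.04728027  0.8942331
 -2.52192483]
```

View pics/crops.png

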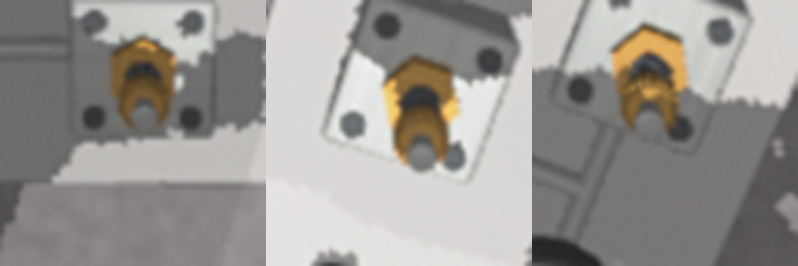

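Axis at (0.5569,-0.0745), consistent across the three views. Pin top is at z≈0.0934 (the stem sits about 3.6 mm low) and the nut spans about 0.0744–0.0834. Now grip and do a small test turn.

```bash
cat >> h.py <<'E'
AX=np.array([0.5569,-0.0745]); A0=-2.55; ZG=0.060
def st(tag=""):
    s=manip.read_state();M=R.from_quat(np.roll(s["eef_rot"],-1)).as_matrix()
    print(tag,"t%.2f"%s["time"],np.round(s["position"],4),"a%.3f"%np.arctan2(M[1,2],M[0,2]),"F",np.round(s["wrist_force"],1),"T",np.round(s["ft_torque"],2),"w%.4f"%s["grip_width"],"j7 %.2f"%s["joints"][6]);return s
E
python3 - <<'E'
from h import *
manip.move_gripper(0.03,20)
manip.goto([*AX,0.14],q(A0)); st("above")
print(manip.move_l([*AX,ZG],v=0.06,threshold=6)); st("down")
manip.move_gripper(0.0,25); st("grip")
for k in(0.1,0.3):
    manip.move_l([*AX,ZG+k*.004/2/np.pi],q(A0+k),v=0.15); st("turn %.1f"%k)
E
```

```text
above t8.39 [ 0.5553 -0.0744  0.1387] a-2.549 F [-0.4 -0.2  1.4] T [-0.05 -0.05 -0.  ] w0.0300 j7 -2.57
False
down t9.88 [ 0.5573 -0.0745  0.0604] a-2.550 F [ 0.7  0.2 -0.2] T [0.   0.03 0.03] w0.0299 j7 -2.59
grip t10.19 [ 0.557  -0.0747  0.0603] a-2.550 F [-1.2 -1.   2.5] T [-0.05  0.2   0.01] w0.0094 j7 -2.59
turn 0.1 t10.44 [ 0.557  -0.0748  0.0603] a-2.453 F [-1.7 -0.1  3.5] T [-0.19  0.27 -0.01] w0.0096 j7 -2.51
turn 0.3 t10.79 [ 0.5569 -0.0747  0.0603] a-2.255 F [-0.3 -1.5  4.7] T [-0.26  0.26  0.02] w0.0090 j7 -2.35
```

Run:
```python
from h import *
for k in(0.6,0.9,1.2,1.5):
    manip.move_l([*AX,ZG+k*.004/2/np.pi],q(A0+k),v=0.15); st("turn %.1f"%k)
im,d,P=snap("wrist")
u,v=proj(P,[*AX,.09]).astype(int);print(u,v)
cv2.imwrite("pics/t1.png",cv2.resize(im[v-80:v+80,u-100:u+100],(800,640))[:600,:,::-1])
```

```text
turn 0.6 t11.24 [ 0.5568 -0.0746  0.0603] a-1.955 F [-1.  -1.6  2.9] T [-0.24  0.21  0.04] w0.0092 j7 -2.10
turn 0.9 t11.69 [ 0.5568 -0.0746  0.0605] a-1.655 F [-0.8 -0.9  1.4] T [-0.25  0.18  0.01] w0.0095 j7 -1.85
turn 1.2 t12.14 [ 0.5568 -0.0746  0.0607] a-1.355 F [-0.8 -1.3  1.5] T [-0.25  0.21 -0.01] w0.0090 j7 -1.60
turn 1.5 t12.59 [ 0.5569 -0.0746  0.0609] a-1.055 F [ 0.1 -1.9  1.2] T [-0.34  0.16  0.01] w0.0093 j7 -1.35
315 338
```

View pics/t1.png

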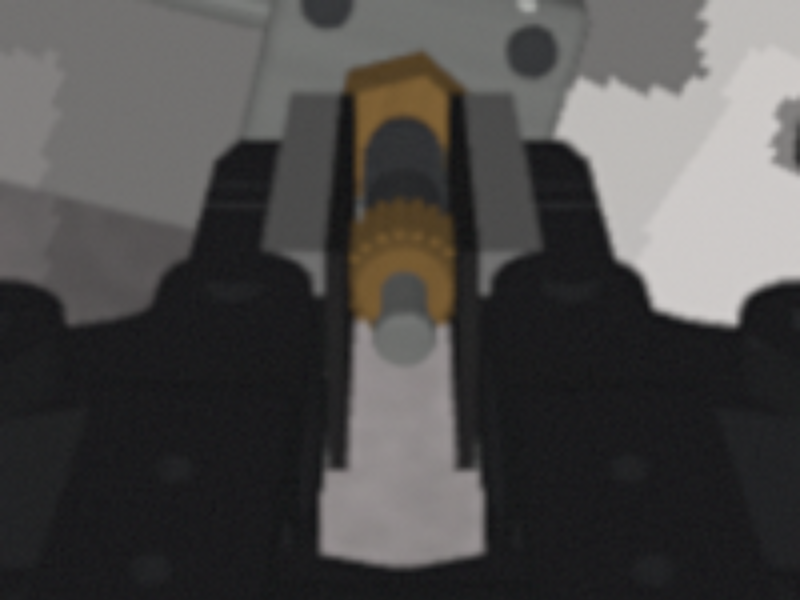

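The pads hold the knurled nut squarely (px 405,250) and the pin head stands free above it. I'll continue to the end of the thread.

Run:
```python
from h import *
for k in(1.8,2.1,2.4,2.7,3.0,3.3,3.6,3.9,4.2,4.4,4.6,4.75,4.9,5.0):
    manip.move_l([*AX,ZG+min(k,4.8)*.004/2/np.pi],q(A0+k),v=0.15); s=st("turn %.2f"%k)
    if abs(s["ft_torque"][2])>0.3: print("stop");break
```

```text
turn 1.80 t13.09 [ 0.5569 -0.0745  0.0611] a-0.754 F [-0.7 -1.5  2.2] T [-0.37  0.2   0.02] w0.0097 j7 -1.09
turn 2.10 t13.54 [ 0.5569 -0.0745  0.0613] a-0.455 F [-1.8 -1.9  1.3] T [-0.39  0.18  0.08] w0.0095 j7 -0.84
turn 2.40 t13.99 [ 0.5569 -0.0745  0.0615] a-0.155 F [-0.9 -1.2  2. ] T [-0.41  0.21  0.01] w0.0092 j7 -0.58
turn 2.70 t14.44 [ 0.5569 -0.0745  0.0617] a0.145 F [-1. -2.  2.] T [-0.4   0.18 -0.  ] w0.0096 j7 -0.33
turn 3.00 t14.89 [ 0.5569 -0.0745  0.0619] a0.445 F [-0.1 -1.9  1.2] T [-0.35  0.19  0.01] w0.0091 j7 -0.07
turn 3.30 t15.34 [ 0.5569 -0.0745  0.0621] a0.745 F [-1.1 -2.2  2.1] T [-0.43  0.16  0.03] w0.0092 j7 0.19
turn 3.60 t15.79 [ 0.5569 -0.0745  0.0623] a1.045 F [-0.7 -1.5  1.4] T [-0.44  0.14  0.05] w0.0092 j7 0.45
turn 3.90 t16.24 [ 0.557  -0.0745  0.0625] a1.345 F [-0.5 -1.7  2.9] T [-0.45  0.08 -0.08] w0.0097 j7 0.71
turn 4.20 t16.69 [ 0.5569 -0.0745  0.0627] a1.645 F [ 0.2 -1.8  1.5] T [-0.4   0.08 -0.01] w0.0091 j7 0.98
turn 4.40 t17.04 [ 0.557  -0.0744  0.0628] a1.845 F [-0.4 -1.   1.5] T [-0.35  0.13  0.09] w0.0094 j7 1.16
turn 4.60 t17.39 [ 0.5569 -0.0744  0.0629] a2.044 F [-1.  -1.8  1.5] T [-0.31  0.09  0.01] w0.0091 j7 1.34
turn 4.75 t17.69 [ 0.5569 -0.0744  0.063 ] a2.194 F [-0.6 -2.   1.5] T [-0.28  0.09 -0.07] w0.0096 j7 1.47
turn 4.90 t17.99 [ 0.5569 -0.0744  0.063 ] a2.344 F [-1.5 -1.6  1.2] T [-0.31  0.11  0.07] w0.0091 j7 1.61
turn 5.00 t18.24 [ 0.5569 -0.0744  0.0631] a2.444 F [-0.9 -1.5  2. ] T [-0.31  0.21  0.03] w0.0095 j7 1.70
```

No torque rise shows at the stop, so I'll release, lift and check the nut height in depth.

Run:
```python
from h import *
manip.move_gripper(0.03,20)
manip.move_l([*AX,0.17],v=0.12)
manip.goto([*AX,0.17],q(0.6))
st()
im,d,P=snap("wrist");T=np.array(P["T"])
u0,v0=proj(P,[*AX,.09]).astype(int);pts=[]
for v in range(v0-45,v0+45):
    for u in range(u0-45,u0+45):
        if d[v,u]>0:
            r=fish(P,u,v);pts.append(T[:3,3]+r*d[v,u]/(r@T[:3,2]))
pts=np.array(pts);m=(pts[:,2]>.06)&(np.hypot(*(pts[:,:2]-AX).T)<.012)
h,e=np.histogram(pts[m,2],np.arange(.06,.1,.001));print(dict(zip(np.round(e[:-1],3).tolist(),h.tolist())))
k=m&(pts[:,2]>.091);print(pts[k].mean(0),k.sum())
D=np.load("v1.npz");P1={"intrinsics":D["K"],"T":D["T"]};u1,v1=proj(P1,[*AX,.09]).astype(int)
cv2.imwrite("pics/t2.png",cv2.resize(cv2.hconcat([D["im"][v1-40:v1+40,u1-40:u1+40],im[v0-40:v0+40,u0-40:u0+40]]),(800,400),interpolation=2)[:,:,::-1])
```

```text
t21.05 [ 0.5567 -0.0744  0.1696] a0.601 F [-0.8 -0.4 -0.4] T [-0.01  0.03  0.01] w0.0298 j7 0.20
{0.06: 2, 0.061: 5, 0.062: 7, 0.063: 6, 0.064: 4, 0.065: 10, 0.066: 6, 0.067: 4, 0.068: 6, 0.069: 2, 0.07: 2, 0.071: 4, 0.072: 1, 0.073: 3, 0.074: 0, 0.075: 0, 0.076: 0, 0.077: 0, 0.078: 4, 0.079: 2, 0.08: 6, 0.081: 4, 0.082: 14, 0.083: 8, 0.084: 8, 0.085: 48, 0.086: 63, 0.087: 28, 0.088: 4, 0.089: 1, 0.09: 0, 0.091: 3, 0.092: 13, 0.093: 36, 0.094: 20, 0.095: 0, 0.096: 0, 0.097: 0, 0.098: 0, 0.099: 0}
[ 0.55677947 -0.07422175  0.09351426] 72
```

View pics/t2.png

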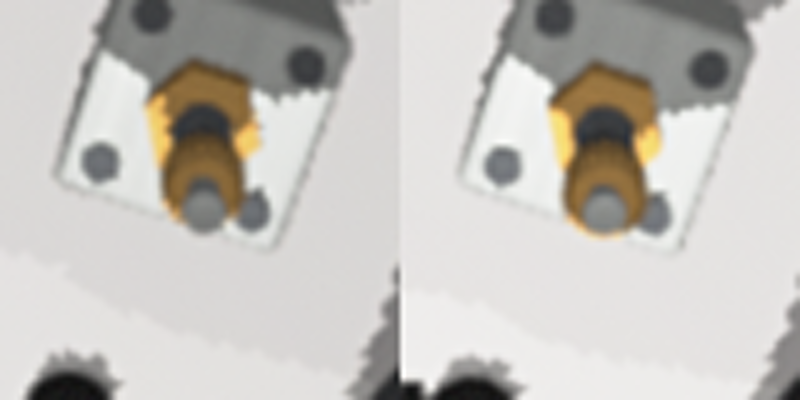

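The nut top rose from ~0.083 to ~0.0863, the full ~3.1 mm, so it is at the end of its thread. The pin top is still at 0.0935 at (0.5568,-0.0743). Next I press with closed fingertips in small force-monitored steps.

```bash
cat >> h.py <<'E'
PX=np.array([0.5568,-0.0744])
def fz(n=5):
    f=[]
    for _ in range(n): f.append(manip.read_state()["wrist_force"][2]);manip.hold(0.03)
    return float(np.mean(f))
def plat(box=None):
    im,d,P=snap("wrist");T=np.array(P["T"]);z=[]
    yaw=0.285;o=AX+0
    for x in(.06,.075):
        for y in(-.08,-.05,.05,.08,.12):
            X=[o[0]+x*np.cos(yaw)-y*np.sin(yaw),o[1]+x*np.sin(yaw)+y*np.cos(yaw),.078]
            u,v=proj(P,X).astype(int)
            if 0<=u<640 and 0<=v<480 and d[v,u]>0:
                r=fish(P,u,v);z.append((T[:3,3]+r*d[v,u]/(r@T[:3,2]))[2])
    return np.round(np.median(z),4),len(z)
E
python3 - <<'E'
from h import *
manip.move_gripper(0.0,20)
manip.goto([*PX,0.115],q(-1.3)); manip.hold(.2); f0=fz(8); st("above"); print("f0",f0,"plat",plat())
print(manip.move_l([*PX,0.0975],v=0.03,threshold=4)); z=0.0975; print(fz()-f0)
while z>0.0885:
    z-=0.0004; manip.move_l([*PX,z],v=0.01); f=fz(4)-f0
    print("%.4f %.4f %.1f"%(z,manip.read_state()["position"][2],f))
    if f>8.5: break
st(); print(plat())
E
```

```text
above t23.49 [ 0.5568 -0.0744  0.115 ] a-1.300 F [-0.5  0.2  0.3] T [-0.03 -0.01  0.02] w-0.0003 j7 -1.53
f0 0.04302243859073611 plat (np.float64(0.0597), 10)
False
0.13874493787721154
0.0971 0.0972 -0.5
0.0967 0.0967 0.0
0.0963 0.0963 -0.1
0.0959 0.0959 -0.3
0.0955 0.0955 -0.1
0.0951 0.0951 -0.2
0.0947 0.0947 -0.3
0.0943 0.0943 0.3
0.0939 0.0940 1.3
0.0935 0.0935 2.0
0.0931 0.0931 1.6
0.0927 0.0929 4.4
0.0923 0.0927 7.0
0.0919 0.0923 7.3
0.0915 0.0920 7.7
0.0911 0.0916 7.6
0.0907 0.0912 8.1
0.0903 0.0910 9.2
 t31.34 [ 0.5571 -0.0744  0.091 ] a-1.300 F [-2.5 -0.3  9.8] T [-0.04  0.5  -0.03] w-0.0001 j7 -1.55
(np.float64(0.053), 10)
```

The pin is down at ~9.5 N and the platform surface has gone from 59.7 to 53.0 mm. I'll keep holding.

Run:
```python
from h import *
for i in range(6): manip.hold(0.8); print(plat(),round(fz(3),1))
st()
```

```text
(np.float64(0.0501), 10) 9.3
(np.float64(0.0496), 10) 10.0
(np.float64(0.0494), 10) 9.1
(np.float64(0.0496), 10) 9.0
(np.float64(0.0496), 10) 9.0
(np.float64(0.0496), 10) 9.0
 t37.09 [ 0.5571 -0.0744  0.091 ] a-1.300 F [-1.2 -0.4  9.4] T [-0.02  0.47 -0.02] w0.0002 j7 -1.55
```

The platform has sunk 10.1 mm and stopped, so it is on its stops. Release, stand clear and check.

Run:
```python
from h import *
manip.move_l([*PX,0.17],v=0.06)
manip.goto([*PX,0.20],q(-1.3)); manip.hold(.3); st(); print(plat())
im,d,P=snap("wrist","end");T=np.array(P["T"])
u0,v0=proj(P,[*AX,.09]).astype(int);pts=[]
for v in range(v0-40,v0+40):
    for u in range(u0-40,u0+40):
        if d[v,u]>0:
            r=fish(P,u,v);pts.append(T[:3,3]+r*d[v,u]/(r@T[:3,2]))
pts=np.array(pts);m=(pts[:,2]>.075)&(np.hypot(*(pts[:,:2]-AX).T)<.012)
h,e=np.histogram(pts[m,2],np.arange(.075,.1,.001));print(dict(zip(np.round(e[:-1],3).tolist(),h.tolist())))
```

```text
t39.12 [ 0.5563 -0.0744  0.1992] a-1.300 F [-0.6  0.7  0. ] T [ 0.02  0.04 -0.02] w-0.0002 j7 -1.46
(np.float64(0.0497), 10)
{0.075: 0, 0.076: 0, 0.077: 0, 0.078: 1, 0.079: 3, 0.08: 6, 0.081: 1, 0.082: 8, 0.083: 7, 0.084: 14, 0.085: 45, 0.086: 53, 0.087: 20, 0.088: 1, 0.089: 0, 0.09: 1, 0.091: 4, 0.092: 11, 0.093: 32, 0.094: 5, 0.095: 0, 0.096: 0, 0.097: 0, 0.098: 0, 0.099: 0}
```

View pics/end.png

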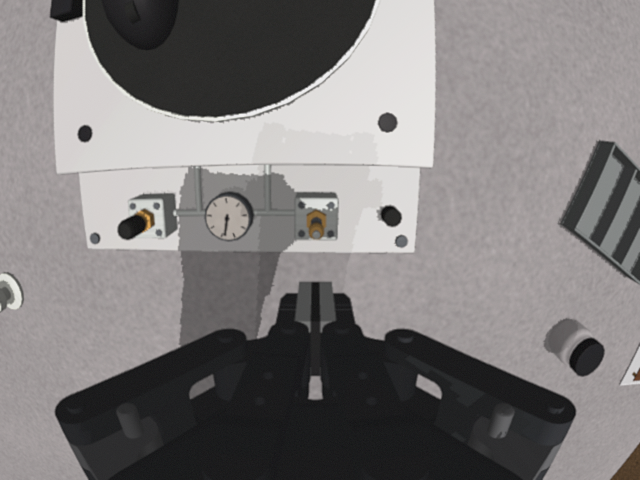

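The gauge needle (228,217) has swung to the bottom. The pin is back at 93.3 mm, the nut top is still at 86 mm and the bystanders in view look unmoved.

```bash
python3 -c "
from h import *
print(manip.finish_job())"
```

```text
the job is handed in; nothing more can be done
None
```

The job is done and handed in at about 39 s of the 72 s allowed; `finish_job` gives no verdict.

- **Nut:** I turned the bleed valve's lock nut 5.0 rad counter-clockwise in one grip. Its top rose about 3.1 mm in the depth image and was still there at the last check. I never saw a torque rise at the end stop, so the height is my only evidence that it is fully backed off.
- **Pin:** I pressed it with closed fingertips at about 9–10 N until the platform stopped. It sprang back to about 93.3 mm, against 93.4 mm before, within measuring noise.
- **Platform:** it sank about 10 mm, from 59.7 to 49.6 mm on the measured surface, and was steady over the last readings. The gauge needle swung round to the bottom to match.
- **Clearance:** the gripper stands about 10 cm above the valve with no contact force. The bystanders in the last wrist picture look where they were. I did not check the screwdriver, spanner or second mouse again, but the arm did not work near them.

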